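Unstack the samples and set each on its own place

ROBOT

A 6-joint arm with a two-finger parallel gripper is mounted at the origin on a cart in front of the work surface, level with it; the furniture and walls round the work are solid. World frame = base frame: x ahead of the robot, y to its left, z up, the work surface at z = 0. Lengths are in mm, angles in rad, forces in N, time in s.
With the tool pointing down it reaches from about 325 to 900 mm from the base axis. Payload 6.1 kg.
Tool frame: the origin (TCP) lies midway between the tips of the shut fingers; the grasp point (between the pads) lies 19 mm behind it (bot.grasp_offset is the distance from the TCP to the grasp point, in mm); z points along the fingers, y is the line along which they close (so a half turn about z gives the same grasp; the last joint's range is limited). The gripper opens to 85 mm and grips with 20 to 120 N. Pads are 22 mm wide; open, the fingers measure 114 mm over their backs; the gripper's body (76 mm by 85 mm) begins 54 mm behind the grasp point. The pads swing forward as they close: fully open they stand 13 mm farther back than shut.
Start: joints at [0.984, 0.22, 1.526, -0, 1.395, -0.126], TCP at [277.913, 559.804, 192.9] pointing down, gripper open.
Joint ranges: [-2.98, 2.98], [-0.91, 2.08], [0.09, 2.57], [-1.24, 4.39], [0.2, 2.65], [-2.68, 2.68]. Speed limits (rad/s): [2.57, 2.57, 3.01, 3.14, 3.14, 3.14].

INTERFACE

Orientations are given as a rotation vector (axis times angle).
In Python, from station import bot gives the robot as it stands.
- The arm moves only by the tool servo_tool, never from a script. Its argument "motion" is text: rows parted by semicolons, each of 5 numbers parted by spaces: the opening, from -1 (shut) to 1 (fully open), then the shift along the tool's x, y, z normalised to -1 to 1, where 1 is 1 m, then the turn about the tool's z normalised to -1 to 1, where 1 is 60 degrees. In form: gripper dx dy dz spin; .... A call has 1 to 8 rows; each row is the pose to reach, as a shift and turn from the pose commanded when the call began, along the tool's axes at that moment; what a row does not reach only later rows make up. A row lasts 1/10 s, in which the tool goes at most 50 mm and 8.59 degrees, less where a joint would pass 70% of its speed; a pose out of reach is approached as far as the arm can. A call with a number of a shift or a turn outside -1 to 1 is refused whole. A call with a gripper value outside its range is refused whole. The fingers move at their own pace and stop on an object; "grip_force" is the grip in N (left out, the last holds). Time passes only in rows, so rows that repeat a pose let the fingers close. It gives the time, the measured TCP pose, the force, the opening and the grip force at its end, in the units of the state.
- bot.get_obs(): the state, without advancing time (a new reading comes with each control period).
- bot.read_camera(name): name is "scene" or "top" or "wrist"; returns (picture, depth): 480x640x3 uint8, red, green, blue; 480x640 float32, mm along the optical axis (not along the pixel's ray), 0 where there is no reading.
- bot.camera_model(name): a dict with "fx", "fy", "cx", "cy" (pixels), "pose" (4x4, takes a point from camera to world coordinates); the wrist camera has in their place "T_tool_cam" (4x4, takes a point from camera to tool coordinates, whose origin is the TCP and whose axes are the flange's). Camera axes: x right, y up, looking along -z (the intrinsics and any distortion apply to the point x, -y, -z); pixel columns grow to the right and rows downward; lengths in mm; the calibration is good to about 2 mm. A picture is of the moment at which its call begins: read the wrist's pose just before it. camera_model takes no time and is no camera call.
- bot.sign_off(): hands the job in; it is judged then, once.
The state is a dict: "time_s": time; "joint_pos": joint angles; "joint_vel": joint speeds; "joint_efforts": joint torques, N m; "eef_pos": TCP position; "orientation": TCP orientation; "ft_force": force on the tool from outside, world axes, zero at the start; "ft_torque": the same for the moment, N m; "grip_width": opening from 0.0 (shut) to 1.0 (fully open); "grip_force": force on a finger pad.
Only numpy, scipy, OpenCV 4.12 (cv2) and the standard library are available. Lean on these libraries where they do the work, as an engineer would, in place of code of your own. Each camera call takes 0.05 s, during which the arm holds its last target. There are 200 camera calls.

TASK

Two petri dishes each have a sample vial stacked on top. Take the stacks apart, each vial off before its dish is lifted, and set each on its own place: the vial with the black cap upright in the black cup, the vial with the white cap upright in the white cup, the green-lidded dish flat in the middle of the green stand and the red-lidded dish flat in the middle of the red stand. Do not tip over any vial or dish, and leave the timer and the marker pen where they lie.

Things in the scene. Friction and masses are not known exactly. Their poses are not given: they have to be found in the camera images.
- amber_vial: Upright sample vial of amber glass with a black screw cap, diameter 21 mm, 51 mm high, the cap being about the top 15 mm, about 30 g, loose. Origin at the centre of its underside, z along it towards the cap. At the start it stands on one of the two dishes (either), within 9 mm of the dish's centre.
- clear_vial: Upright sample vial of clear glass with a white screw cap, diameter 21 mm, 51 mm high, the cap being about the top 15 mm, about 30 g, loose. Origin at the centre of its underside, z along it towards the cap. At the start it stands on one of the two dishes (either), within 9 mm of the dish's centre.
- green_dish: Round petri dish with an opaque green flat lid that is one piece with it, diameter 64 mm, 15 mm high, about 50 g, loose. Origin at the centre of its underside, z up. At the start it stands on the bench and carries one of the two vials.
- red_dish: Round petri dish with an opaque dark red flat lid that is one piece with it, diameter 64 mm, 15 mm high, about 50 g, loose. Origin at the centre of its underside, z up. At the start it stands on the bench and carries one of the two vials.
- green_stand: Green round dish stand, a flat solid disc 90 mm in diameter and 10 mm high, fixed to the bench. Origin at the centre of its underside; a dish stands on its flat top, 10 mm above the origin.
- red_stand: Red round dish stand, a flat solid disc 90 mm in diameter and 10 mm high, fixed to the bench. Origin at the centre of its underside; a dish stands on its flat top, 10 mm above the origin.
- white_cup: White shallow round vial cup, open at the top, outside 54 mm in diameter (62 mm at its 3 mm high foot flange) and 18 mm high, walls 4 mm (opening 46 mm), inner floor 5 mm above the bench, fixed to the bench. Origin at the centre of its underside.
- black_cup: Black shallow round vial cup, open at the top, outside 54 mm in diameter (62 mm at its 3 mm high foot flange) and 18 mm high, walls 4 mm (opening 46 mm), inner floor 5 mm above the bench, fixed to the bench. Origin at the centre of its underside.
- timer: White bench timer with three keys, 66 x 62 mm, 19 mm high, lying loose between the work places; a bystander to be left alone. Origin at the centre of its underside.
- marker: Marker pen with a light grey barrel and a black cap, 130 mm long, 14 mm thick, lying loose on the bench; a bystander to be left alone. Origin under its middle; its length runs along its own y axis.
There are look-alikes about, which are no part of the job. Leave any orange or yellow look-alike of the white_cup alone.

How it is judged (in metres and radians):
At the end, for the whole second after the job is handed in: Green dish on the green stand and red dish on the red stand, each flat, within 12 mm of the stand's centre; black-capped vial standing on the floor of the black cup and white-capped vial on that of the white cup, upright; all at rest (horizontal distance between green_dish and green_stand below 0.012 m and z of green_dish in the frame of green_stand between 0.007 and 0.013 m and angle between each of green_dish, red_dish's own z axis and vertical below 0.1 rad and horizontal distance between red_dish and red_stand below 0.012 m and z of red_dish in the frame of red_stand between 0.007 and 0.013 m and horizontal distance between amber_vial and black_cup below 0.014 m and z of amber_vial in the frame of black_cup between 0.002 and 0.008 m and angle between each of amber_vial, clear_vial's own z axis and vertical below 0.12 rad and horizontal distance between clear_vial and white_cup below 0.014 m and z of clear_vial in the frame of white_cup between 0.002 and 0.008 m and linear speed of each of green_dish, red_dish, amber_vial, clear_vial below 0.02 m/s and angular speed of each of green_dish, red_dish, amber_vial, clear_vial below 0.3 rad/s); the robot touches nothing.
It fails at once if a vial is tipped over (more than 45 degrees) (angle between any of amber_vial, clear_vial's own z axis and vertical above 0.79 rad).
It fails at once if a dish is tipped (more than 45 degrees) (angle between any of green_dish, red_dish's own z axis and vertical above 0.79 rad).
It fails at once if a dish is lifted with a vial still standing on it ((height (world z) of green_dish above 0.012 m and horizontal distance between amber_vial and green_dish below 0.03 m and z of amber_vial in the frame of green_dish between 0.009 and 0.021 m) or (height (world z) of green_dish above 0.012 m and horizontal distance between clear_vial and green_dish below 0.03 m and z of clear_vial in the frame of green_dish between 0.009 and 0.021 m) or (height (world z) of red_dish above 0.012 m and horizontal distance between amber_vial and red_dish below 0.03 m and z of amber_vial in the frame of red_dish between 0.009 and 0.021 m) or (height (world z) of red_dish above 0.012 m and horizontal distance between clear_vial and red_dish below 0.03 m and z of clear_vial in the frame of red_dish between 0.009 and 0.021 m)).
It fails at once if the timer or the marker is shifted by more than 30 mm (distance of any of timer, marker from where it was at the start of the episode above 0.03 m).
It also fails if it takes over 104 s, if anything falls off the work surface, if the arm or the gripper's body presses on something with over 40 N, if the wrist force passes 120 N, or if a joint passes its speed limit or range.

## Working session

There is one attempt and no reset: what is moved stays moved. The work goes in short steps, Python scripts to look and compute and a tool call to move; the robot and the scene stay as the last step left them, time stands still between calls to the robot, and variables do not carry over. Pictures are saved under pics/ and viewed, at most 14 in all, crops included, and the job is handed in when it is done.

Besides the shell and the picture viewer there is one more tool, called after "Call:" as name(argument=value, ...), one argument or row to a line, values as JSON. servo_tool: Moves the arm, as the interface text tells. Scaled input: -1 to 1 covers 1 m each way for a shift and 60 degrees each way for a turn. Its arguments: {"type":"object","properties":{"motion":{"type":"string"},"grip_force":{"type":"number"}},"required":["motion"]}

```bash
mkdir -p pics; ls; cat > h.py <<'E'
import numpy as np, cv2
from station import bot
from scipy.spatial.transform import Rotation as R
def grab(n,f):
    o=bot.get_obs(); im,d=bot.read_camera(n); cv2.imwrite(f'pics/{f}.png',im[:,:,::-1]); np.savez(f'pics/{f}.npz',im=im,d=d,p=o['eef_pos'],r=o['orientation']); return im,d,o
E
python3 - <<'E'
from h import *
for n in('top','scene'):
    grab(n,n+'0'); m=bot.camera_model(n); print(n,{k:np.round(v,3).tolist() if not isinstance(v,str) else v for k,v in m.items()})
m=bot.camera_model('wrist'); print({k:np.round(v,3).tolist() if not isinstance(v,str) else v for k,v in m.items()})
o=bot.get_obs();print(o)
E
```

```text
pics
top {'fx': 450.364, 'fy': 450.364, 'cx': 313.48, 'cy': 244.906, 'pose': [[-0.033, 0.972, -0.234, 282.373], [-0.999, -0.033, 0.005, -30.544], [-0.003, 0.234, 0.972, 1141.603], [0.0, 0.0, 0.0, 1.0]]}
scene {'fx': 603.386, 'fy': 603.386, 'cx': 315.154, 'cy': 242.68, 'pose': [[0.784, 0.28, -0.555, -153.18], [-0.621, 0.388, -0.681, -903.113], [0.024, 0.878, 0.478, 648.885], [0.0, 0.0, 0.0, 1.0]]}
{'fx': 368.692, 'fy': 368.692, 'cx': 315.854, 'cy': 239.747, 'T_tool_cam': [[0.001, 0.955, 0.296, 76.503], [1.0, -0.001, 0.0, 1.025], [0.001, 0.296, -0.955, -182.262], [0.0, 0.0, 0.0, 1.0]]}
{'time_s': 0.1, 'joint_pos': array([ 9.83872334e-01,  2.21130212e-01,  1.52751605e+00,  1.35824621e-06,
        1.39468125e+00, -1.26074115e-01]), 'joint_vel': array([-2.50723052e-03, -3.29371177e-03, -2.84012766e-03, -5.00005755e-04,
       -1.27517902e-03,  6.08852566e-05]), 'joint_efforts': array([ 1.20735127e-03, -4.98245752e+01, -3.90541649e+01, -1.50669471e-04,
        5.71277953e-03, -5.22958658e-05]), 'eef_pos': array([277.59075118, 559.28956799, 191.90900689]), 'orientation': array([-7.17373840e-01, -3.05796680e+00,  2.55254341e-03]), 'ft_force': array([ 0.09372433, -0.4885637 , -0.09993056]), 'ft_torque': array([ 0.01143383, -0.00750977, -0.0321296 ]), 'grip_force': 0.0, 'grip_width': 1.000848826808088}
```

View pics/top0.png

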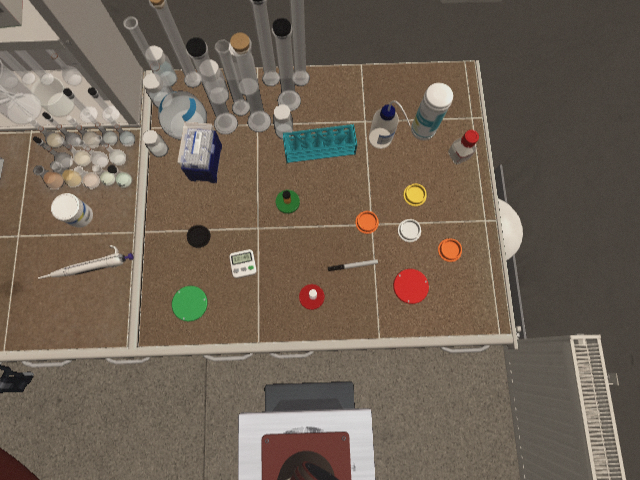

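View pics/scene0.png

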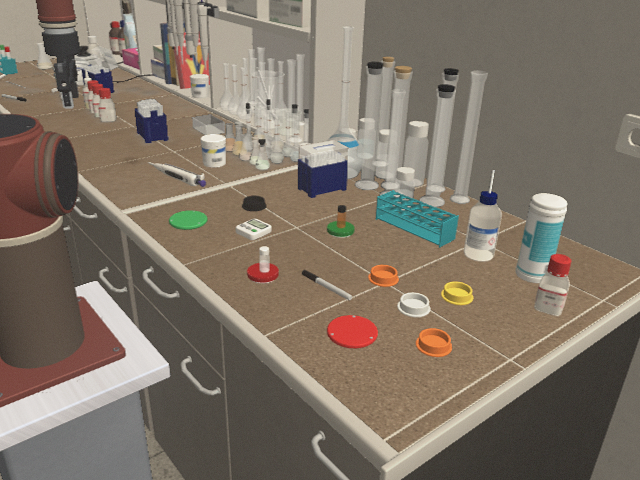

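The top view shows the amber vial on the green dish at (287,200) and the clear vial on the red dish at (312,296). The green stand is at (190,303), the red stand at (411,286), the black cup at (199,236), the timer at (243,263) and the marker at (352,265).

Candidates for the white cup are white (409,231), orange (367,222), orange (450,250) and yellow (415,195). Only (409,231) is white. Next I measure from both views and make one confirming crop.

```bash
cat >> h.py <<'E'
def ray(m,u,v,T=None):
    T=m['pose'] if T is None else T
    d=T[:3,:3]@np.array([(u-m['cx'])/m['fx'],-(v-m['cy'])/m['fy'],-1.]); return T[:3,3],d
def onz(m,u,v,z,T=None):
    c,d=ray(m,u,v,T); return c+d*(z-c[2])/d[2]
def cross(r1,r2):
    (c1,d1),(c2,d2)=r1,r2; A=np.c_[d1,-d2]; s=np.linalg.lstsq(A,c2-c1,rcond=None)[0]
    p,q=c1+s[0]*d1,c2+s[1]*d2; return (p+q)/2,np.linalg.norm(p-q)
def blob(im,seed,rad,lo,hi):
    hsv=cv2.cvtColor(im,cv2.COLOR_RGB2HSV); m=cv2.inRange(hsv,np.array(lo),np.array(hi))
    if lo[0]>hi[0]: m=cv2.inRange(hsv,(lo[0],lo[1],lo[2]),(180,hi[1],hi[2]))|cv2.inRange(hsv,(0,lo[1],lo[2]),tuple(hi))
    w=np.zeros_like(m); cv2.circle(w,seed,rad,255,-1); m&=w
    cs,_=cv2.findContours(m,cv2.RETR_EXTERNAL,cv2.CHAIN_APPROX_NONE)
    c=cv2.convexHull(max(cs,key=cv2.contourArea)); e=cv2.fitEllipse(c) if len(c)>4 else cv2.minAreaRect(c)
    return e
E
python3 - <<'E'
from h import *
G=((40,80,40),(85,255,255));Rd=((172,120,60),(6,255,255));W=((0,0,175),(180,60,255));K=((0,0,0),(180,255,45))
things={'gstand':((190,303),(188,220),26,30,G),'rstand':((411,286),(353,331),26,36,Rd),'gdish':((287,201),(341,228),18,22,G),'rdish':((312,296),(263,271),18,24,Rd),
'wcup':((409,231),(414,303),15,22,W),'bcup':((199,236),(254,203),16,17,K),'ccap':((312,294),(265,252),7,9,W),'acap':((286,194),(341,209),7,7,K)}
mt,ms=bot.camera_model('top'),bot.camera_model('scene')
t=np.load('pics/top0.npz')['im'];s=np.load('pics/scene0.npz')['im']
for k,(a,b,ra,rb,c) in things.items():
    try:
        e,f=blob(t,a,ra,*c),blob(s,b,rb,*c); p,err=cross(ray(mt,*e[0]),ray(ms,*f[0]))
        print(k,np.round(e[0],1),np.round(e[1],1),np.round(f[0],1),np.round(f[1],1),'P',p.round(1),'err',round(err,1),'top@15',onz(mt,*e[0],15)[:2].round(1))
    except Exception as x: print(k,x)
a=cv2.resize(t[180:270,340:480],None,fx=4,fy=4); cv2.imwrite('pics/crop1.png',np.vstack([a])[:,:,::-1])
E
```

```text
gstand [189.2 303.1] [34.7 36.9] [187.7 219.5] [19.1 38.6] P [416.9 280.6   6.9] err 3.2 top@15 [414.6 279.1]
rstand [410.6 285.7] [34.6 36.1] [352.  331.2] [33.2 51.1] P [ 441.9 -279.5    6.1] err 2.3 top@15 [ 439.7 -276.9]
gdish [287.2 201.2] [23.4 24. ] [340.2 228.2] [15.7 28.4] P [677.2  28.7  10.6] err 2.8 top@15 [674.4  29.2]
rdish [311.3 296.3] [25.3 25.9] [262.5 271.9] [20.3 32.5] P [423.1 -26.7  10.6] err 2.5 top@15 [421.5 -26.1]
wcup [409.4 229.9] [22.6 23.8] [412.8 303.3] [24.2 43.8] P [ 587.2 -287.5   10.8] err 2.1 top@15 [ 585.2 -285.8]
bcup [198.  236.1] [21.3 23. ] [254. 210.] [0. 0.] P [595.8 268.6 -13. ] err 2.7 top@15 [587.  261.9]
ccap [312.6 293.1] [7.3 8.3] [263.7 253.1] [10.2 16.7] P [425.  -30.2  55.4] err 1.9 top@15 [429.5 -29.7]
acap [285.6 194.4] [7.1 7.4] [339.5 209. ] [3.4 4.2] P [676.4  30.8  59.8] err 1.1 top@15 [693.3  33.1]
```

View pics/crop1.png

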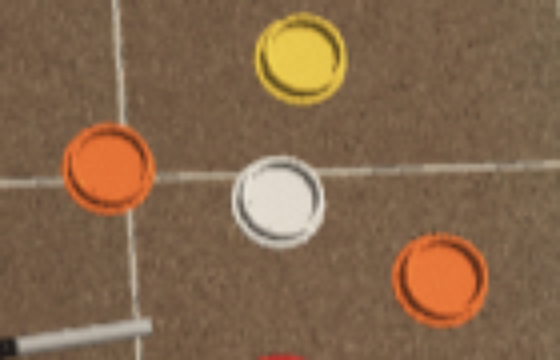

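The crop confirms the white cup at (278,202), with orange at (108,168) and (440,280) and yellow at (300,58). All heights and positions agree. The amber vial is on the green dish and the clear vial is on the red one. I move over to the red stack.

Call:
servo_tool(
  motion="1 -0.25 -0.3 0 -0.44;1 -0.25 -0.3 0 -0.44;1 -0.25 -0.3 0 -0.44;1 -0.25 -0.3 0 -0.44;1 -0.25 -0.3 0 -0.44;1 -0.25 -0.3 0 -0.44;1 -0.25 -0.3 0 -0.44;1 -0.25 -0.3 0 -0.44",
  grip_force=30,
)

```text
time_s: 0.9
eef_pos: [368.3, 177.7, 192.6]
orientation: [0.0, 3.141, -0.001]
ft_force: [1.4, 0.3, -1.2]
grip_width: 0.997
grip_force: 0.0
```

Call:
servo_tool(
  motion="1 -0.055 -0.207 0 0;1 -0.055 -0.207 0 0;1 -0.055 -0.207 0 0;1 -0.055 -0.207 0 0;1 -0.055 -0.207 0 0;1 -0.055 -0.207 0 0;1 -0.055 -0.207 0 0;1 -0.055 -0.207 0 0",
)

```text
time_s: 1.7
eef_pos: [423.0, -25.9, 192.7]
orientation: [0.002, -3.141, -0.001]
ft_force: [0.2, 0.7, 0.3]
grip_width: 0.998
grip_force: 0.0
```

```bash
python3 - <<'E'
from h import *
im,d,o=grab('wrist','w1'); print(o['eef_pos'],o['orientation'])
E
```

```text
[423.04848819 -25.9364671  192.65730338] [ 2.06856877e-03 -3.14106453e+00 -8.10928168e-04]
```

View pics/w1.png

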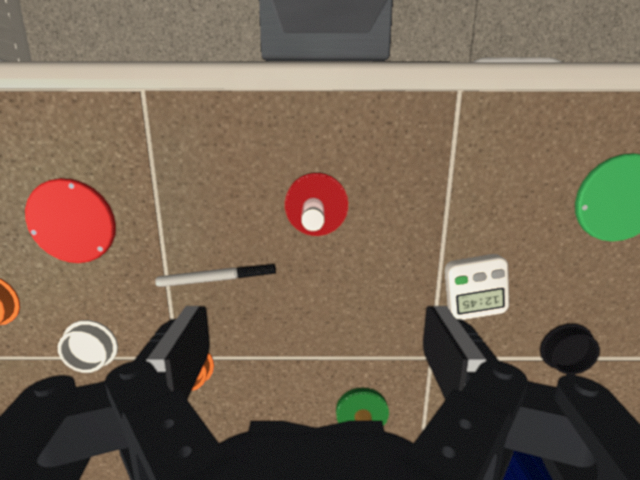

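The wrist view shows the red dish at (317,204) with the white cap at (313,219), and the white cup at (87,347). The red stand is at (70,220), the green stand at (618,197), the black cup at (570,348) and the green dish at (362,408). I measure these against the first views.

```bash
cat >> h.py <<'E'
G=((40,80,40),(85,255,255));Rd=((172,120,60),(6,255,255));W=((0,0,175),(180,60,255));K=((0,0,0),(180,255,45))
def wm(f):
    z=np.load(f'pics/{f}.npz'); m=bot.camera_model('wrist'); T=np.eye(4); T[:3,:3]=R.from_rotvec(z['r']).as_matrix(); T[:3,3]=z['p']; m['pose']=T@m['T_tool_cam']; return m,z['im'],z['d']
def show(f,items,H):
    m,im,_=wm(f)
    for k,(s,r,c) in items.items():
        try: e=blob(im,s,r,*c); print(k,np.round(e[0],1),np.round(e[1],1),'z',H[k],onz(m,*e[0],H[k])[:2].round(1),'diam',round(e[1][1]/m['fx']*(m['pose'][2,3]-H[k])/.97,1))
        except Exception as x: print(k,x)
TOP={'gstand':(189.2,303.1),'rstand':(410.6,285.7),'gdish':(287.2,201.2),'rdish':(311.3,296.3),'wcup':(409.4,229.9),'bcup':(198,236.1),'ccap':(312.6,293.1),'acap':(285.6,194.4)}
HH={'gstand':10,'rstand':10,'gdish':15,'rdish':15,'wcup':12,'bcup':12,'ccap':62,'acap':62,'ctop':66,'atop':66}
E
python3 - <<'E'
from h import *
show('w1',{'rdish':((317,204),38,Rd),'ccap':((313,219),14,((0,0,215),(180,50,255))),'rstand':((70,220),55,Rd),'wcup':((87,347),36,((0,0,150),(180,60,255))),'bcup':((570,348),36,K),'gdish':((362,408),32,G)},HH)
m,im,_=wm('w1');mt=bot.camera_model('top')
for k,s,r,c in(('rdish',(317,204),38,Rd),('ccap',(313,219),14,((0,0,215),(180,50,255))),('rstand',(70,220),55,Rd),('wcup',(87,347),36,((0,0,150),(180,60,255))),('bcup',(570,348),36,K)):
    e=blob(im,s,r,*c); p,q=cross(ray(m,*e[0]),ray(mt,*TOP[k])); print(k,p.round(1),round(q,1))
cv2.imwrite('pics/crop2.png',cv2.resize(im[160:250,260:370],None,fx=5,fy=5)[:,:,::-1])
E
```

```text
rdish [316.  204.1] [63.6 64.2] z 15 [421.5 -24.4] diam 64.7
ccap [312.3 219.6] [19.9 21.4] z 62 [425.6 -27.8] diam 18.7
rstand [ 69.7 220.3] [79.4 95.7] z 10 [ 440.  -275.4] diam 97.6
wcup [ 86.5 347.3] [51.8 68.8] z 12 [ 587.5 -283.9] diam 69.8
bcup [570.  353.8] [57.3 61.2] z 12 [595.  265.6] diam 62.1
gdish [361.6 411.1] [47.5 53.5] z 15 [672.7  30.6] diam 53.8
rdish [421.4 -25.3  15.5] 1.8
ccap [420.9 -28.7  80.3] 2.2
rstand [ 441.3 -279.     4.7] 0.0
wcup [ 587.7 -286.1   10.1] 2.8
bcup [586.8 259.   21.7] 3.9
```

View pics/crop2.png

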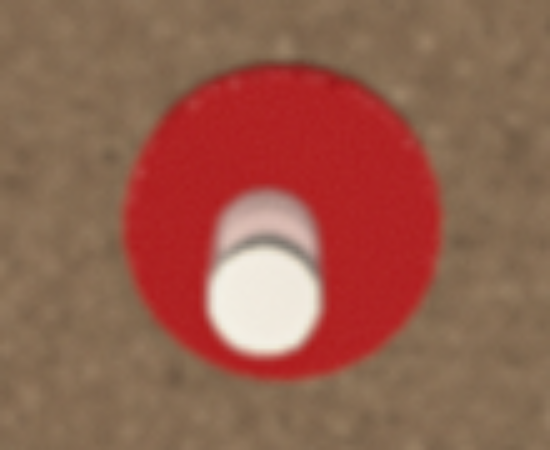

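The cap top is at crop (265,300), i.e. pixel (313,220), which puts the vial axis at about (424.5,-28.5). I descend around it.

Call:
servo_tool(
  motion="0.2 -0.002 -0.002 0.05 0;0.2 -0.002 -0.002 0.09 0;0.2 -0.002 -0.002 0.12 0;0.2 -0.002 -0.002 0.14 0;0.2 -0.002 -0.002 0.155 0;0.2 -0.002 -0.002 0.158 0;0.2 -0.002 -0.002 0.158 0;0.2 -0.002 -0.002 0.158 0",
)

```text
time_s: 2.55
eef_pos: [426.3, -28.8, 35.9]
orientation: [-0.002, 3.14, -0.001]
ft_force: [-0.1, -0.2, 0.2]
grip_width: 0.599
grip_force: 0.0
```

```bash
python3 - <<'E'
from h import *
im,d,o=grab('wrist','w2'); print(o['eef_pos'],o['grip_width'])
E
```

```text
[426.27264906 -28.79573482  35.92633921] 0.5991065382908165
```

View pics/w2.png

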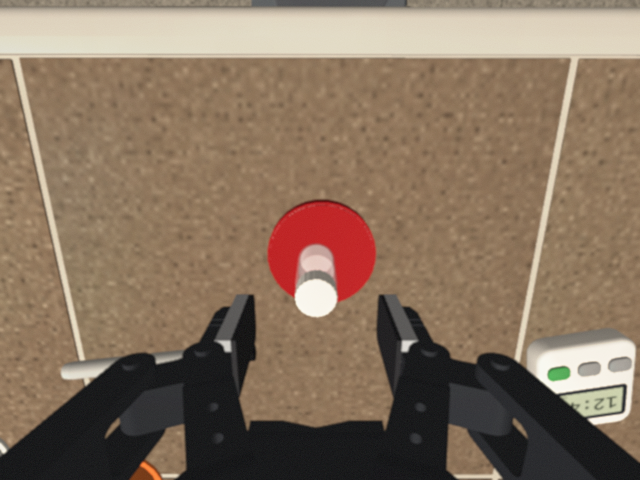

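The cap at (316,299) sits centred between the fingers at (240,330) and (392,330). I check the x distance.

```bash
python3 - <<'E'
from h import *
show('w2',{'ctop':((316,298),24,((0,0,215),(180,50,255))),'rdish':((322,252),65,Rd)},HH)
m,im,_=wm('w2');m1,im1,_=wm('w1')
w=((0,0,215),(180,50,255))
for c in[((316,298),24,(313,219),14,w),((322,252),65,(317,204),38,Rd)]:
  a=blob(im,c[0],c[1],*c[4]);b=blob(im1,c[2],c[3],*c[4]);print(a[0],b[0],cross(ray(m,*a[0]),ray(m1,*b[0])))
# where tool-axis points project
Ti=np.linalg.inv(m['pose'])
for z in(35,55,66):
  for y in(-25,0,25):
    q=Ti@[426.3,-28.8+y,z,1];print(z,y,m['cx']+m['fx']*q[0]/-q[2],m['cy']-m['fy']*q[1]/-q[2])
E
```

```text
ctop [315.4 297.7] [37.3 41.4] z 66 [425.  -27.8] diam 17.6
rdish [321.1 252.2] [104.9 108.8] z 15 [420.9 -24.5] diam 61.8
(315.39788818359375, 297.6956481933594) (312.25457763671875, 219.59205627441406) (array([424.22150874, -27.73617852,  67.57680154]), np.float64(0.06604961575771173))
(321.13232421875, 252.181640625) (316.0079040527344, 204.0771484375) (array([422.4575244 , -24.42879565,  10.59721365]), np.float64(0.012581852503818344))
35 -25 266.87545879949886 273.8813781406618
35 0 313.5511871189678 273.97453717909315
35 25 360.2219686260915 274.0676863442926
55 -25 261.6247241513237 289.84539081909224
55 0 313.2962159299676 289.9475836340206
55 25 364.96164537018143 290.04976445921506
66 -25 258.22775544972166 300.17332682314316
66 0 313.13126357263263 300.2812675176532
66 25 368.0279273000142 300.389194756032
```

Call:
servo_tool(
  motion="0.2 0.0015 0.001 0.001 0;-1 0.0015 0.001 0.001 0;-1 0.0015 0.001 0.001 0;-1 0.0015 0.001 0.001 0;-1 0.0015 0.001 0.001 0;-1 0.0015 0.001 0.001 0;-1 0.0015 0.001 0.001 0;-1 0.0015 0.001 0.001 0",
  grip_force=25,
)

```text
time_s: 3.4
eef_pos: [423.9, -28.1, 33.9]
orientation: [-0.0, -3.141, -0.0]
ft_force: [0.7, -0.5, 0.5]
grip_width: -0.002
grip_force: 0.0
```

Call:
servo_tool(
  motion="-1 0 0 -0.015 0;-1 0 0 -0.03 0;-1 0 0 -0.06 0;-1 0 0 -0.1 0;-1 0 0 -0.1 0;-1 0 0 -0.1 0",
)

```text
time_s: 4.0
eef_pos: [424.9, -28.3, 135.0]
orientation: [-0.0, 3.139, -0.001]
ft_force: [-0.4, -0.1, -0.1]
grip_width: 0.0
grip_force: 0.0
```

The gripper shut on nothing, so I look.

```bash
python3 - <<'E'
from h import *
im,d,o=grab('wrist','w3'); print(o['eef_pos'],o['grip_width'])
E
```

```text
[424.89172015 -28.29904263 134.97369235] 0.00010284355026482025
```

View pics/w3.png

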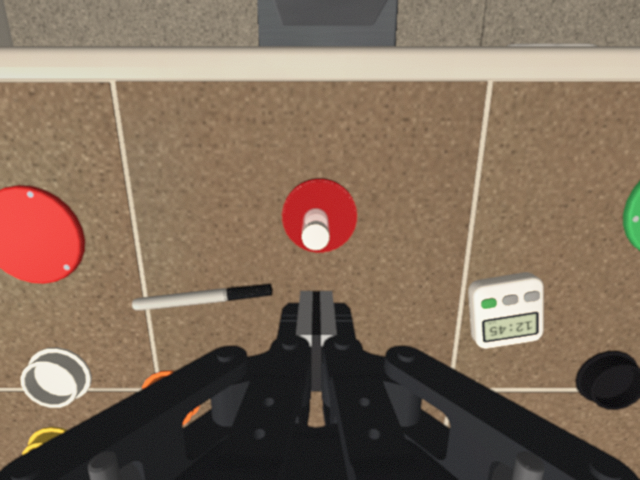

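The fingertips appear at (316,292), below where the TCP should project (about row 270), and the vial at (316,237) is untouched. So the real fingers are offset from the reported TCP. I measure them with the depth image.

```bash
python3 - <<'E'
from h import *
m,im,d=wm('w3');T=m['T_tool_cam']
def pt(u,v):
    z=d[v,u]; return (T@[(u-m['cx'])/m['fx']*z,-(v-m['cy'])/m['fy']*z,-z,1])[:3]
for u in(290,307,316,325,342):
    for v in(293,296,300,310,320,335,345,360): print(u,v,d[v,u].round(0),pt(u,v).round(1),im[v,u])
for u,v in((315,238),(320,195),(295,205),(400,150),(580,330)): print('world',(m['pose']@np.r_[np.linalg.inv(T)[:3]@np.r_[pt(u,v),1],1])[:3].round(1))
E
```

```text
290 293 347.0 [-74.9 -23.  134.7] [140 113  88]
290 296 350.0 [-78.7 -23.2 136.1] [141 114  88]
290 300 349.0 [-81.9 -23.1 134.2] [135 109  84]
290 310 143.0 [  7.7  -8.8 -53.9] [28 30 30]
290 320 137.0 [  7.1  -8.4 -60.6] [44 47 47]
290 335 117.0 [ 12.7  -7.  -79.8] [22 24 24]
290 345 110.0 [ 13.4  -6.5 -86.5] [38 38 41]
290 360 105.0 [ 12.   -6.2 -91.9] [26 24 27]
307 293 149.0 [ 11.1  -2.4 -46. ] [89 87 85]
307 296 148.0 [ 10.5  -2.4 -47.4] [90 88 86]
307 300 143.0 [ 11.3  -2.2 -52.5] [91 90 88]
307 310 136.0 [ 11.2  -2.  -60.5] [90 88 86]
307 320 128.0 [ 11.4  -1.9 -68.2] [90 88 87]
307 335 119.0 [ 11.2  -1.7 -77.4] [179 177 172]
307 345 112.0 [ 12.4  -1.5 -84.9] [23 23 26]
307 360 107.0 [ 11.3  -1.4 -90.8] [25 24 27]
316 293 149.0 [ 11.1   1.3 -45.9] [18 21 23]
316 296 146.0 [ 11.6   1.3 -49.6] [19 20 22]
316 300 143.0 [ 11.5   1.3 -53. ] [23 26 24]
316 310 136.0 [ 10.7   1.3 -59.6] [22 22 21]
316 320 130.0 [ 10.5   1.3 -66.6] [24 23 22]
316 335 120.0 [ 10.9   1.2 -77. ] [50 50 49]
316 345 121.0 [  7.2   1.3 -77. ] [56 55 54]
316 360 123.0 [  1.4   1.3 -76.9] [60 57 57]
325 293 
[... 153 characters left out ...]
 -60. ] [86 86 84]
325 320 128.0 [ 11.3   4.4 -67.9] [90 88 86]
325 335 121.0 [ 10.1   4.2 -75.7] [181 178 173]
325 345 112.0 [ 12.2   4.  -84.6] [24 25 26]
325 360 105.0 [ 12.4   3.8 -92.4] [35 38 39]
342 293 346.0 [-74.4  25.9 133.7] [147 120  93]
342 296 347.0 [-77.4  26.  133.6] [140 114  88]
342 300 349.0 [-81.9  26.1 134.2] [152 126  98]
342 310 144.0 [  7.3  11.4 -53.1] [22 22 24]
342 320 138.0 [  6.3  11.  -59.2] [43 46 47]
342 335 117.0 [ 12.3   9.5 -79.3] [22 23 26]
342 345 109.0 [ 14.1   8.9 -87.5] [37 38 40]
342 360 106.0 [ 11.7   8.7 -91.4] [25 26 26]
world [425.1 -27.7  68.1]
world [404.1 -23.7  15.7]
world [412.5 -44.5  15.7]
world [368.7  42.7   2.6]
world [539.1 230.    0.8]
```

By depth, the real fingertips end about 45 mm behind the reported TCP (tool z about -45), with x and y centred. The scene heights measured by the same camera are right. So tip height is TCP z + 45, and that is why the gripper closed above the vial. I correct for it: the tips need z of about 36, so TCP z of about -9.

Call:
servo_tool(
  motion="0.2 0 0 0 0;0.2 0 0 0 0;0.2 0 0 0.04 0;0.2 0 0 0.075 0;0.2 0 0 0.1 0;0.2 0 0 0.12 0;0.2 0 0 0.12 0;0.2 0 0 0.12 0",
)

```text
time_s: 4.85
eef_pos: [423.3, -27.9, 13.5]
orientation: [-0.0, -3.14, -0.001]
ft_force: [0.7, 0.5, -0.1]
grip_width: 0.599
grip_force: 0.0
```

```bash
python3 - <<'E'
from h import *
im,d,o=grab('wrist','w4'); print(o['eef_pos'],o['grip_width'],o['ft_force'])
E
```

```text
[423.26857843 -27.9034575   13.5319174 ] 0.5985218518297267 [ 0.7077532   0.45100596 -0.14195495]
```

View pics/w4.png

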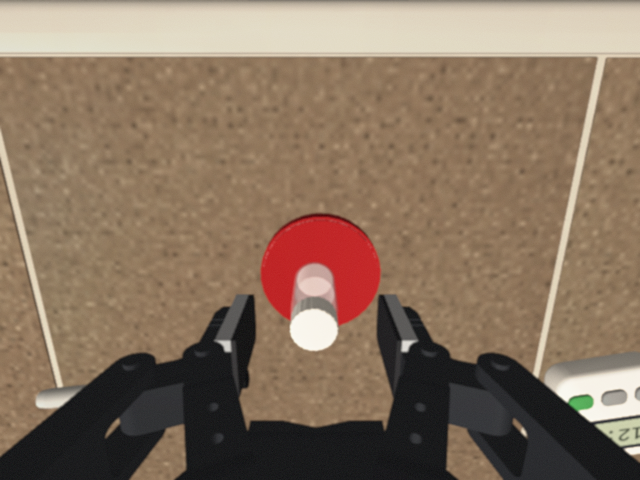

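The cap at (314,330) is now moving into the finger gap, as expected. I go 22 mm lower and close.

Call:
servo_tool(
  motion="0.2 -0.001 0 0.012 0;0.2 -0.001 0 0.022 0;0.2 -0.001 0 0.022 0;-1 -0.001 0 0.022 0;-1 -0.001 0 0.022 0;-1 -0.001 0 0.022 0;-1 -0.001 0 0.022 0;-1 -0.001 0 0.022 0",
  grip_force=25,
)

```text
time_s: 5.7
eef_pos: [425.3, -28.1, -7.8]
orientation: [0.0, 3.141, -0.0]
ft_force: [0.7, -0.5, 1.2]
grip_width: 0.234
grip_force: 25.1
```

Gripped (width 20 mm). Lift and carry towards the white cup.

Call:
servo_tool(
  motion="-1 0 0 -0.015 0;-1 0 0 -0.04 0;-1 0 0 -0.08 0;-1 0 0 -0.12 0;-1 0 0 -0.12 0;-1 0 0 -0.12 0",
)

```text
time_s: 6.3
eef_pos: [425.8, -28.3, 112.9]
orientation: [0.0, 3.139, -0.001]
ft_force: [0.0, -0.6, -0.8]
grip_width: 0.239
grip_force: 25.0
```

Call:
servo_tool(
  motion="-1 -0.02 -0.035 0 0;-1 -0.045 -0.075 0 0;-1 -0.07 -0.115 0 0;-1 -0.095 -0.155 0 0;-1 -0.12 -0.195 0 0;-1 -0.145 -0.23 0 0;-1 -0.16 -0.255 0 0;-1 -0.161 -0.257 0 0",
)

```text
time_s: 7.1
eef_pos: [585.6, -287.6, 108.7]
orientation: [-0.004, -3.139, -0.002]
ft_force: [-1.0, 0.3, -0.9]
grip_width: 0.236
grip_force: 25.1
```

```bash
python3 - <<'E'
from h import *
im,d,o=grab('wrist','w5'); print(o['eef_pos'],o['grip_width'],o['grip_force'])
E
```

```text
[ 585.57425012 -287.60069418  108.67052294] 0.23638365119763655 25.05656898021698
```

View pics/w5.png

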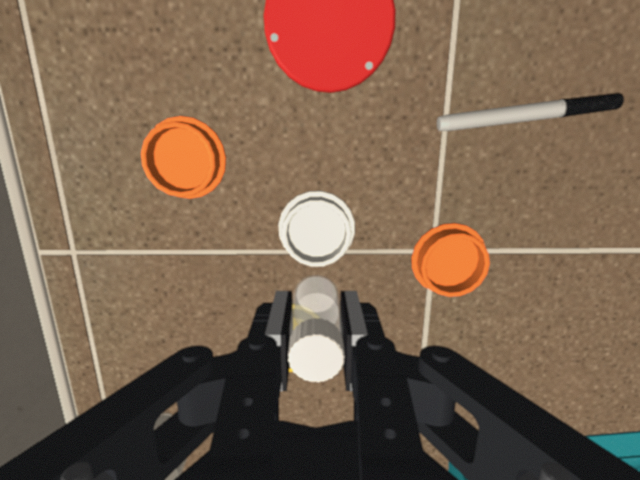

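The held vial's cap is at (316,357), with the white cup at (317,229) below. I measure the cup and the vial in the tool frame.

```bash
python3 - <<'E'
from h import *
m,im,d=wm('w5')
b=((0,0,130),(180,70,255))
e=blob(im,(317,229),41,*b);print('cup',e)
for z in(3,10,18): print(z,onz(m,*e[0],z).round(1))
# depth-based: rim points
g=np.mgrid[185:272,272:362]; v,u=g[0].ravel(),g[1].ravel(); z=d[v,u]
P=(m['pose']@np.c_[(u-m['cx'])/m['fx']*z,-(v-m['cy'])/m['fy']*z,-z,np.ones(len(z))].T)[:3].T
r=P[(P[:,2]>14)&(P[:,2]<26)]; c,rad=cv2.minEnclosingCircle(r[:,:2].astype(np.float32)); print('rim',len(r),c,rad,np.median(r[:,2]))
c2=blob(im,(316,357),30,(0,0,190),(180,60,255));print('cap',c2)
# cap top in tool z: depth
zz=d[357,316];q=m['T_tool_cam']@[(c2[0][0]-m['cx'])/m['fx']*zz,-(c2[0][1]-m['cy'])/m['fy']*zz,-zz,1];print('cap tool',q.round(1))
E
```

```text
cup ((316.2806091308594, 228.7503204345703), (77.2783432006836, 79.90528106689453), 93.15972137451172)
3 [ 589.3 -285.9    3. ]
10 [ 587.3 -285.9   10. ]
18 [ 585.1 -285.9   18. ]
rim 1151 (588.794677734375, -286.2086181640625) 26.92884063720703 18.76053064717405
cap ((315.3614807128906, 358.11041259765625), (47.06504440307617, 55.12443161010742), 93.6342544555664)
cap tool [  0.7   1.  -74.8   1. ]
```

Call:
servo_tool(
  motion="-1 -0.003 0.0005 0.04 0;-1 -0.003 0.0005 0.075 0;-1 -0.003 0.0005 0.095 0;-1 -0.003 0.0005 0.11 0;-1 -0.003 0.0005 0.118 0;-1 -0.003 0.0005 0.122 0;-1 -0.003 0.0005 0.122 0;-1 -0.003 0.0005 0.122 0",
)

```text
time_s: 7.95
eef_pos: [589.8, -285.1, -8.7]
orientation: [-0.0, 3.14, -0.002]
ft_force: [-0.3, 0.0, 0.2]
grip_width: 0.236
grip_force: 25.0
```

Call:
servo_tool(
  motion="-1 0 0 0.003 0;-1 0 0 0.006 0;-1 0 0 0.006 0;-1 0 0 0.006 0",
)

```text
time_s: 8.35
eef_pos: [588.8, -284.5, -16.2]
orientation: [-0.0, -3.141, -0.0]
ft_force: [0.0, -0.2, -0.6]
grip_width: 0.234
grip_force: 25.0
```

Call:
servo_tool(
  motion="-1 0 0 0.001 0;-1 0 0 0.002 0;-1 0 0 0.002 0",
)

```text
time_s: 8.65
eef_pos: [589.1, -284.7, -17.7]
orientation: [0.0, 3.141, -0.0]
ft_force: [0.2, 0.3, 1.9]
grip_width: 0.238
grip_force: 25.2
```

Call:
servo_tool(
  motion="-1 0 0 0.001 0;-0.2 0 0 0.001 0;0 0 0 0.001 0;0.1 0 0 0.001 0;0.1 0 0 -0.03 0;0.1 0 0 -0.08 0;0.1 0 0 -0.12 0;0.1 0 0 -0.12 0",
)

```text
time_s: 9.45
eef_pos: [593.4, -287.4, 110.1]
orientation: [-0.0, 3.131, -0.011]
ft_force: [-0.4, -0.8, -0.5]
grip_width: 0.552
grip_force: 0.0
```

```bash
python3 - <<'E'
from h import *
im,d,o=grab('wrist','w6'); print(o['eef_pos'],o['grip_width'])
im,d,o=grab('scene','s6')
m,im,d=wm('w6')
cv2.imwrite('pics/crop6.png',np.hstack([cv2.resize(im[150:330,220:420],None,fx=2,fy=2),cv2.resize(np.load('pics/s6.npz')['im'][250:340,365:465],(400,360))])[:,:,::-1])
E
```

```text
[ 593.4015486  -287.37354657  110.0834344 ] 0.5522975681263593
```

View pics/crop6.png

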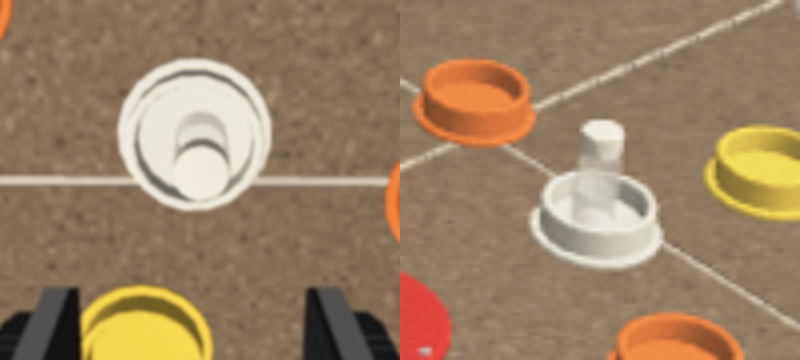

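The clear vial stands upright in the white cup, a few mm off centre. Next is the amber vial.

Call:
servo_tool(
  motion="0.2 -0.086 0.316 0 0;0.2 -0.086 0.316 0 0;0.2 -0.086 0.316 0 0;0.2 -0.086 0.316 0 0;0.2 -0.086 0.316 0 0;0.2 -0.086 0.316 0 0;0.2 -0.086 0.316 0 0;0.2 -0.086 0.316 0 0",
)

```text
time_s: 10.35
eef_pos: [673.7, 36.1, 99.1]
orientation: [0.008, -3.138, -0.002]
ft_force: [0.8, -0.2, -0.1]
grip_width: 0.597
grip_force: 0.0
```

```bash
python3 - <<'E'
from h import *
bot.read_camera('top')
im,d,o=grab('wrist','w7'); print(o['eef_pos'],o['orientation'],o['grip_width'])
E
```

```text
[673.50987154  33.61905783  99.20232177] [ 5.46819092e-03 -3.13764359e+00 -2.88624305e-04] 0.5999490137814405
```

View pics/w7.png

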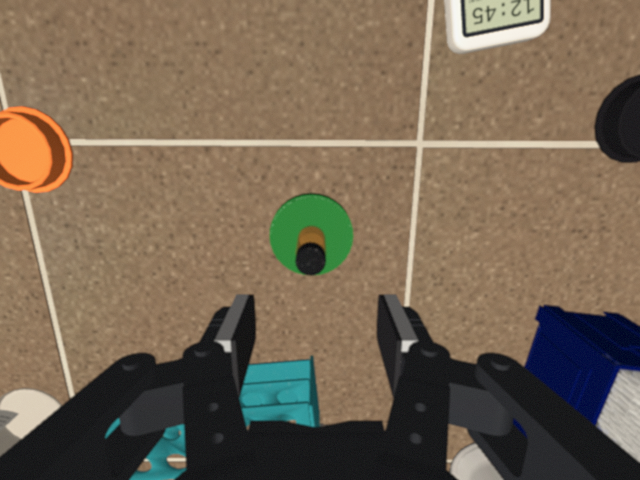

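The black cap is at (311,259) on the green dish at (312,234).

```bash
python3 - <<'E'
from h import *
show('w7',{'atop':((311,259),17,((0,0,0),(180,255,70))),'gdish':((312,234),46,G)},HH)
m,im,d=wm('w7');T=m['pose']
for u,v in((311,258),(330,215),(285,240),(300,365),(300,400),(630,110)):
    z=d[v,u];print(u,v,(T@[(u-m['cx'])/m['fx']*z,-(v-m['cy'])/m['fy']*z,-z,1])[:3].round(1))
mt=bot.camera_model('top'); e=blob(im,(311,259),17,(0,0,0),(180,255,70)); print(cross(ray(m,*e[0]),ray(mt,*TOP['acap'])))
print(bot.get_obs()['eef_pos'])
E
```

```text
atop [310.3 258.4] [30.1 32.3] z 66 [676.4  31.4] diam 19.5
gdish [310.8 234.3] [82.  84.1] z 15 [675.5  31.1] diam 62.7
311 258 [675.2  31.9  68.4]
330 215 [660.5  45.3  15.5]
285 240 [679.8  11.6  16. ]
300 365 [794.8  21.7   8.9]
300 400 [809.7  22.7  34.2]
630 110 [585.8 255.6   7. ]
(array([681.50278821,  31.21715172,  49.65810009]), np.float64(1.440442926661505))
[673.50952269  31.97180208  99.51043273]
```

Call:
servo_tool(
  motion="0.2 -0.002 -0.001 0.04 0;0.2 -0.002 -0.001 0.07 0;0.2 -0.002 -0.001 0.08 0;0.2 -0.002 -0.001 0.08 0;0.2 -0.002 -0.001 0.08 0",
)

```text
time_s: 10.95
eef_pos: [677.6, 29.4, 22.9]
orientation: [0.002, 3.141, -0.0]
ft_force: [0.5, 0.1, 0.8]
grip_width: 0.601
grip_force: 0.0
```

```bash
python3 - <<'E'
from h import *
im,d,o=grab('wrist','w8'); print(o['eef_pos'],o['orientation'],o['ft_force'])
m,im,d=wm('w8'); T=m['T_tool_cam']
hsv=cv2.cvtColor(im,cv2.COLOR_RGB2HSV)
for z0 in(66,):
    z=m['pose'][2,3]
win=(slice(280,370),slice(262,370)); D=d[win]; v,u=np.mgrid[win]
P=np.einsum('ij,jhw->ihw',T,np.array([(u-m['cx'])/m['fx']*D,-(v-m['cy'])/m['fy']*D,-D,np.ones_like(D)]))[:3]
W=o['eef_pos'][2]-P[2]; k=(W>60)&(W<75)&(abs(P[0])<40); print('cap in tool',k.sum(),np.c_[P[0][k],P[1][k]].mean(0),np.ptp(P[0][k]),np.ptp(P[1][k]),np.median(W[k]))
E
```

```text
[677.58369446  29.41725609  22.94167276] [ 1.87044238e-03  3.14052537e+00 -2.87991269e-04] [0.49877589 0.06341256 0.83220998]
cap in tool 1698 [1.29456422 1.70424178] 19.813874967013305 18.68992428269312 66.99261294496264
```

Call:
servo_tool(
  motion="0.2 0.001 0.0005 0.015 0;0.2 0.001 0.0005 0.03 0;0.2 0.001 0.0005 0.03 0;-1 0.001 0.0005 0.03 0;-1 0.001 0.0005 0.03 0;-1 0.001 0.0005 0.03 0;-1 0.001 0.0005 0.03 0;-1 0.001 0.0005 0.03 0",
)

```text
time_s: 11.8
eef_pos: [676.2, 30.9, -7.8]
orientation: [-0.0, 3.141, -0.0]
ft_force: [-1.1, 0.2, 0.0]
grip_width: 0.236
grip_force: 25.6
```

Call:
servo_tool(
  motion="-1 0 0 -0.015 0;-1 0 0 -0.04 0;-1 0 0 -0.08 0;-1 0 0 -0.12 0;-1 0 0 -0.12 0;-1 0 0 -0.12 0",
)

```text
time_s: 12.4
eef_pos: [677.5, 30.8, 115.0]
orientation: [-0.0, 3.137, -0.001]
ft_force: [0.3, 1.0, -1.3]
grip_width: 0.238
grip_force: 25.7
```

Call:
servo_tool(
  motion="-1 0.013 0.035 0 0;-1 0.029 0.075 0 0;-1 0.044 0.115 0 0;-1 0.06 0.155 0 0;-1 0.075 0.195 0 0;-1 0.086 0.22 0 0;-1 0.088 0.23 0 0;-1 0.088 0.23 0 0",
)

```text
time_s: 13.2
eef_pos: [586.7, 261.8, 110.6]
orientation: [0.004, -3.14, 0.001]
ft_force: [-0.3, 0.2, -0.0]
grip_width: 0.232
grip_force: 25.7
```

Call:
servo_tool(
  motion="-1 0 0 0 0;-1 0 0 0 0",
)

```text
time_s: 13.4
eef_pos: [588.4, 259.3, 111.5]
orientation: [-0.003, -3.141, 0.001]
ft_force: [0.0, -0.3, -0.5]
grip_width: 0.232
grip_force: 25.7
```

```bash
cat >> h.py <<'E'
def cloud(f,frame='world'):
    m,im,D=wm(f); v,u=np.mgrid[0:480,0:640]; X=np.array([(u-m['cx'])/m['fx']*D,-(v-m['cy'])/m['fy']*D,-D,np.ones_like(D)])
    T=m['pose'] if frame=='world' else m['T_tool_cam']
    return np.moveaxis(np.einsum('ij,jhw->ihw',T,X)[:3],0,2),im
def ring(f,c,rad,z0,z1):
    P,_=cloud(f); k=(P[...,2]>z0)&(P[...,2]<z1)&(np.hypot(P[...,0]-c[0],P[...,1]-c[1])<rad); Q=P[k]
    lo,hi=np.percentile(Q,1,axis=0),np.percentile(Q,99,axis=0)
    print('ring',len(Q),'mid',((lo+hi)/2).round(1),'size',(hi-lo).round(1),'medz',np.median(Q[:,2]).round(1),'enc',cv2.minEnclosingCircle(Q[:,:2].astype(np.float32)))
E
python3 - <<'E'
from h import *
im,d,o=grab('wrist','w9'); print(o['eef_pos'],o['orientation'],o['grip_width'])
ring('w9',(588,262),45,14,26)
P,_=cloud('w9','tool'); Q=P[310:400,270:365].reshape(-1,3);k=(Q[:,2]<-70)&(Q[:,2]>-79)&(abs(Q[:,0])<14)&(abs(Q[:,1]-1)<11);print(Q[k].mean(0),k.sum())
E
```

```text
[588.44349812 259.33626828 111.47870591] [-2.66191510e-03 -3.14109339e+00  1.01578239e-03] 0.23180924615218862
ring 1138 mid [591.2 266.4  17.3] size [51.9 51.8  6.1] medz 18.7 enc ((591.4114379882812, 266.441650390625), 26.87382698059082)
[  0.11712335   0.95700893 -74.64519405] 2990
```

View pics/w9.png

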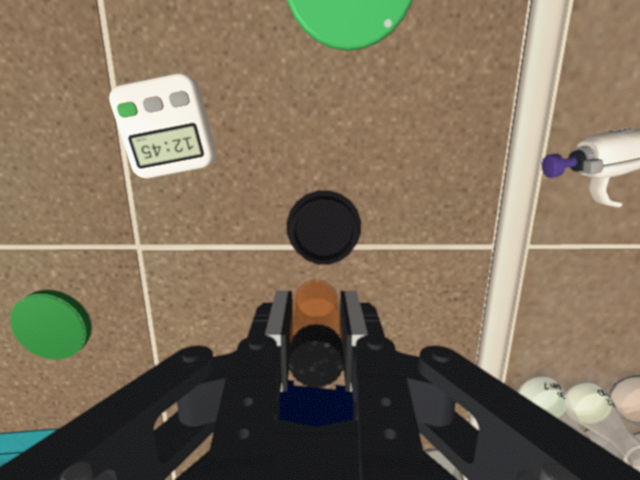

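The amber vial is held upright with its cap at (315,355), and the black cup is at (324,227). The cup centre measures (591.3, 266.4), so I shift +3 in x and +6 in y and lower.

Call:
servo_tool(
  motion="-1 -0.003 0.006 0.04 0;-1 -0.003 0.006 0.075 0;-1 -0.003 0.006 0.1 0;-1 -0.003 0.006 0.115 0;-1 -0.003 0.006 0.12 0;-1 -0.003 0.006 0.12 0;-1 -0.003 0.006 0.12 0;-1 -0.003 0.006 0.12 0",
)

```text
time_s: 14.25
eef_pos: [592.5, 267.3, -6.1]
orientation: [0.0, 3.139, 0.001]
ft_force: [0.1, -0.5, -0.7]
grip_width: 0.241
grip_force: 25.7
```

Call:
servo_tool(
  motion="-1 0 0 0.003 0;-1 0 0 0.005 0;-1 0 0 0.005 0;-1 0 0 0.005 0",
)

```text
time_s: 14.65
eef_pos: [590.8, 266.9, -13.2]
orientation: [0.0, -3.141, 0.0]
ft_force: [-0.3, 0.5, -0.3]
grip_width: 0.239
grip_force: 25.7
```

Call:
servo_tool(
  motion="-1 0 0 0.002 0;-1 0 0 0.0035 0;-1 0 0 0.0035 0;-1 0 0 0.0035 0",
)

```text
time_s: 15.05
eef_pos: [590.8, 266.9, -16.7]
orientation: [0.0, -3.141, 0.0]
ft_force: [-0.8, -0.0, 0.1]
grip_width: 0.234
grip_force: 25.7
```

Call:
servo_tool(
  motion="-1 0 0 0.001 0;-1 0 0 0.0015 0;-1 0 0 0.0015 0",
)

```text
time_s: 15.35
eef_pos: [591.1, 267.0, -17.8]
orientation: [0.0, 3.141, 0.0]
ft_force: [-0.5, -0.3, 2.7]
grip_width: 0.244
grip_force: 26.0
```

Call:
servo_tool(
  motion="-0.2 0 0 0 0;0 0 0 0 0;0.1 0 0 0 0;0.1 0 0 0 0;0.1 0 0 -0.03 0;0.1 0 0 -0.08 0;0.1 0 0 -0.12 0;0.1 0 0 -0.12 0",
)

```text
time_s: 16.15
eef_pos: [596.0, 268.6, 110.2]
orientation: [-0.0, 3.129, 0.006]
ft_force: [0.9, 0.3, 0.7]
grip_width: 0.551
grip_force: 0.0
```

Call:
servo_tool(
  motion="1 -0.05 -0.236 0 0;1 -0.05 -0.236 0 0;1 -0.05 -0.236 0 0;1 -0.05 -0.236 0 0;1 -0.05 -0.236 0 0;1 -0.05 -0.236 0 0;1 -0.05 -0.236 0 0;1 -0.05 -0.236 0 0",
)

```text
time_s: 16.95
eef_pos: [640.5, 31.9, 101.4]
orientation: [0.001, -3.141, -0.001]
ft_force: [0.4, 0.2, -0.2]
grip_width: 0.999
grip_force: 0.0
```

```bash
python3 - <<'E'
from h import *
bot.read_camera('top');bot.read_camera('top')
im,d,o=grab('wrist','w10'); print(o['eef_pos'],o['orientation'],o['grip_width'])
show('w10',{'gdish':((312,234),90,G)},HH)
ring('w10',(675,31),42,12,20)
s,_,_=grab('scene','s10')
P,im=cloud('w10','tool')
for r in(300,310,320,335,350): print(r,[ (c,P[r,c].round(0).tolist()) for c in (205,215,430,420)])
cv2.imwrite('pics/crop10.png',np.hstack([im,cv2.resize(s[170:230,220:290],(560,480))])[:,:,::-1][::1])
a=cv2.imread('pics/crop10.png');cv2.imwrite('pics/crop10.png',cv2.resize(a,(800,320)))
E
```

```text
[640.56686888  32.4903912  101.64527292] [ 2.88942008e-03 -3.14113837e+00 -4.76837017e-04] 1.0047193739751763
gdish [312.4 272.8] [77.1 80.6] z 15 [675.1  31.1] diam 60.6
ring 4791 mid [676.1  30.9  15.5] size [59.2 59.2  4. ] medz 15.9 enc ((676.8124389648438, 30.65425682067871), 32.1782341003418)
300 [(205, [-65.0, -92.0, 100.0]), (215, [-66.0, -84.0, 101.0]), (430, [-65.0, 98.0, 100.0]), (420, [-65.0, 89.0, 101.0])]
310 [(205, [8.0, -42.0, -54.0]), (215, [-74.0, -85.0, 100.0]), (430, [10.0, 44.0, -58.0]), (420, [-75.0, 91.0, 102.0])]
320 [(205, [4.0, -42.0, -55.0]), (215, [-84.0, -86.0, 101.0]), (430, [7.0, 44.0, -60.0]), (420, [-84.0, 91.0, 101.0])]
335 [(205, [-1.0, -41.0, -58.0]), (215, [-99.0, -87.0, 100.0]), (430, [1.0, 44.0, -61.0]), (420, [-99.0, 92.0, 101.0])]
350 [(205, [-6.0, -41.0, -60.0]), (215, [-114.0, -88.0, 101.0]), (430, [-3.0, 44.0, -64.0]), (420, [-114.0, 94.0, 101.0])]
```

View pics/crop10.png

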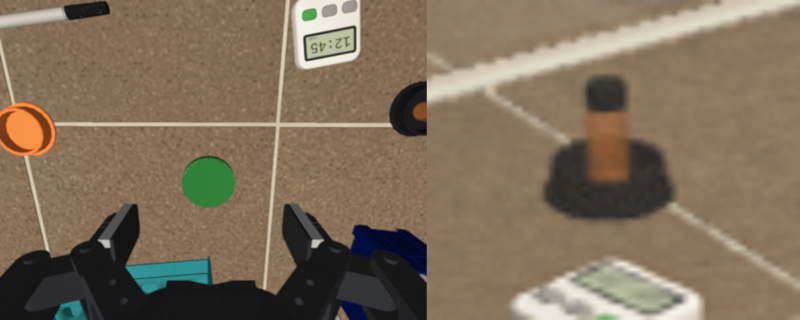

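The amber vial stands upright in the black cup. The green dish measures (676.3, 31.0) with its top at about 15.7. I approach it with the fingers fully open.

Call:
servo_tool(
  motion="1 -0.036 -0.002 0.01 0;1 -0.036 -0.002 0.04 0;1 -0.036 -0.002 0.08 0;1 -0.036 -0.002 0.11 0;1 -0.036 -0.002 0.12 0;1 -0.036 -0.002 0.12 0;1 -0.036 -0.002 0.12 0;1 -0.036 -0.002 0.12 0",
)

```text
time_s: 17.95
eef_pos: [679.1, 29.0, -15.3]
orientation: [-0.0, 3.137, -0.0]
ft_force: [-0.3, 1.3, 0.6]
grip_width: 1.003
grip_force: 0.0
```

```bash
python3 - <<'E'
from h import *
im,d,o=grab('wrist','w11'); print(o['eef_pos'],o['orientation'],o['ft_force'])
P,im=cloud('w11','tool'); g=cv2.inRange(cv2.cvtColor(im,cv2.COLOR_RGB2HSV),*map(np.array,G))>0
Q=P[g&(abs(P[...,2]-(o['eef_pos'][2]-15))<6)]; print('dish in tool',len(Q),cv2.minEnclosingCircle(Q[:,:2].astype(np.float32)),((Q.max(0)+Q.min(0))/2).round(1))
k=(P[...,2]<-30)&(P[...,2]>-66)&(abs(P[...,0])<12); F=P[k]; print('fingers y', np.percentile(F[F[:,1]<0][:,1],[50,97,100]),np.percentile(F[F[:,1]>0][:,1],[0,3,50]),'tipz',F[:,2].max())
E
```

```text
[679.08935903  28.97554915 -15.31669327] [-4.28674559e-04  3.13728762e+00 -4.76820125e-04] [-0.27416172  1.3190515   0.57672621]
dish in tool 14350 ((1.8366587162017822, 2.3502585887908936), 32.29841613769531) [  1.9   2.  -29. ]
fingers y [-18.44946961  -0.96975041  -0.04047084] [ 0.37858701  1.29521933 20.59923548] tipz -30.002364773920533
```

Call:
servo_tool(
  motion="1 0.0015 0.001 0.01 0;1 0.0015 0.001 0.018 0;1 0.0015 0.001 0.025 0;1 0.0015 0.001 0.025 0;1 0.0015 0.001 0.025 0;1 0.0015 0.001 0.025 0",
)

```text
time_s: 18.6
eef_pos: [675.6, 29.9, -43.0]
orientation: [0.0, 3.141, 0.0]
ft_force: [0.5, 0.4, -0.1]
grip_width: 1.002
grip_force: 0.0
```

Call:
servo_tool(
  motion="1 0 0 0.002 0;0.7 0 0 0.002 0;0.5 0 0 0.002 0;0.3 0 0 0.002 0;0.3 0 0 0.002 0;0.3 0 0 0.002 0",
  grip_force=30,
)

```text
time_s: 19.2
eef_pos: [676.5, 29.9, -43.9]
orientation: [0.0, 3.14, -0.0]
ft_force: [-1.7, 0.4, 6.3]
grip_width: 0.728
grip_force: 34.5
```

Call:
servo_tool(
  motion="0.3 0 0 -0.01 0;0.3 0 0 -0.03 0;0.3 0 0 -0.07 0;0.3 0 0 -0.12 0;0.3 0 0 -0.15 0;0.3 0 0 -0.15 0;0.3 0 0 -0.15 0",
)

```text
time_s: 19.9
eef_pos: [675.8, 29.9, 105.9]
orientation: [0.0, 3.14, -0.0]
ft_force: [-0.8, -0.5, -2.0]
grip_width: 0.731
grip_force: 33.0
```

```bash
python3 - <<'E'
from h import *
im,d,o=grab('wrist','w12'); print(o['eef_pos'],o['grip_width'],o['grip_force'])
P,im=cloud('w12','tool'); g=cv2.inRange(cv2.cvtColor(im,cv2.COLOR_RGB2HSV),*map(np.array,G))>0
Q=P[g&(P[...,2]<-20)]; print(len(Q),((Q.max(0)+Q.min(0))/2).round(1),np.ptp(Q,axis=0)); print(np.linalg.lstsq(np.c_[Q[:,:2],np.ones(len(Q))],Q[:,2],rcond=None)[0])
E
```

```text
[675.77438345  29.89990194 105.93894803] 0.7312101241212293 33.017433285713196
20110 [  21.2    1.1 -114.2] [109.63240342  62.98437535 136.06900275]
[-1.02330275e-01  6.16824378e-04 -5.98832784e+01]
```

View pics/w12.png

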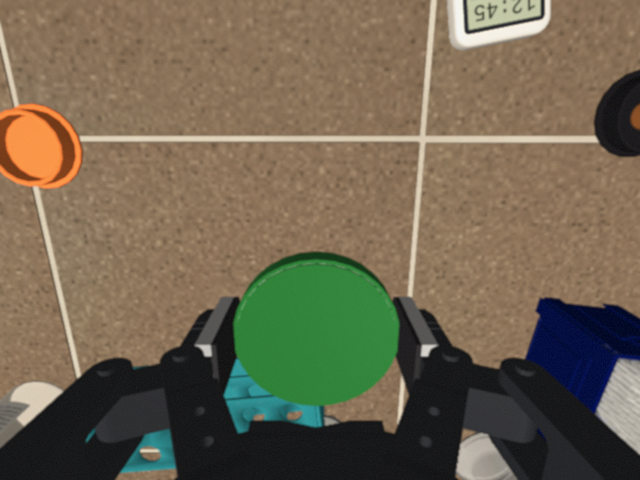

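The green dish is held flat at (317,328). I carry it to the green stand.

Call:
servo_tool(
  motion="0.3 0.03 0.03 0 0;0.3 0.065 0.062 0 0;0.3 0.1 0.096 0 0;0.3 0.135 0.13 0 0;0.3 0.17 0.164 0 0;0.3 0.205 0.198 0 0;0.3 0.235 0.228 0 0;0.3 0.255 0.245 0 0",
)

```text
time_s: 20.75
eef_pos: [416.3, 275.9, 102.4]
orientation: [0.003, -3.137, 0.002]
ft_force: [0.5, 0.2, -0.7]
grip_width: 0.733
grip_force: 33.0
```

Call:
servo_tool(
  motion="0.3 0.003 0.004 0 0;0.3 0.003 0.004 0 0;0.3 0.003 0.004 0 0",
)

```text
time_s: 21.05
eef_pos: [417.6, 278.1, 104.0]
orientation: [-0.001, -3.14, 0.002]
ft_force: [-0.1, -0.1, -0.4]
grip_width: 0.726
grip_force: 33.0
```

```bash
python3 - <<'E'
from h import *
im,d,o=grab('wrist','w13'); print(o['eef_pos'],o['orientation'],o['grip_width'],o['grip_force'])
P,im=cloud('w13','tool'); hsv=cv2.cvtColor(im,cv2.COLOR_RGB2HSV); g=cv2.inRange(hsv,*map(np.array,G))>0
k=g&(abs(P[...,2]+60)<7);Q=P[k&(abs(P[...,0])<45)]; print('dish tool',len(Q),((Q.max(0)+Q.min(0))/2).round(1),np.ptp(Q,axis=0).round(1))
W,_=cloud('w13'); S=W[g&(abs(W[...,2]-10)<5)]; print('stand',len(S),S.mean(0).round(1),S.min(0).round(1),S.max(0).round(1))
E
```

```text
[417.58673285 278.10183748 103.99314515] [-5.45128151e-04 -3.14045339e+00  1.71097120e-03] 0.7257067221364197 33.04425537586212
dish tool 19878 [ -1.3   1.1 -57.6] [64.9 63.   9.3]
stand 8280 [408.9 283.5  11. ] [372.2 238.5   5.1] [590.9 327.8  14.2]
```

View pics/w13.png

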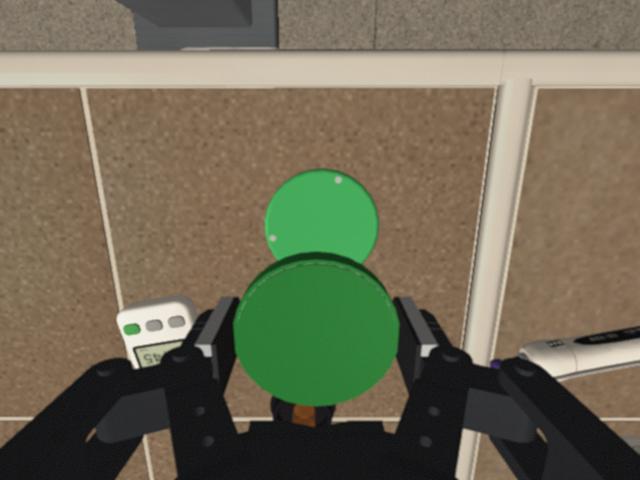

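That picture shows the held green dish at (317,328) and the green stand at (322,220). I have now viewed 15 pictures, one over the limit of 14, so I continue on numbers only. The stand centre measures (417.2, 283.2) with its top at 11, and the dish is at (418.9, 279.2).

Call:
servo_tool(
  motion="0.3 0.0017 0.0038 0.03 0;0.3 0.0017 0.0038 0.07 0;0.3 0.0017 0.0038 0.1 0;0.3 0.0017 0.0038 0.12 0;0.3 0.0017 0.0038 0.13 0;0.3 0.0017 0.0038 0.13 0;0.3 0.0017 0.0038 0.13 0;0.3 0.0017 0.0038 0.13 0",
)

```text
time_s: 21.9
eef_pos: [417.3, 283.2, -23.6]
orientation: [0.001, 3.139, 0.002]
ft_force: [1.0, -0.8, 0.1]
grip_width: 0.732
grip_force: 33.0
```

Call:
servo_tool(
  motion="0.3 0 0 0.002 0;0.3 0 0 0.004 0;0.3 0 0 0.005 0;0.3 0 0 0.005 0",
)

```text
time_s: 22.3
eef_pos: [415.6, 282.7, -30.2]
orientation: [0.0, -3.141, 0.0]
ft_force: [-0.7, 0.5, -0.4]
grip_width: 0.728
grip_force: 33.0
```

Call:
servo_tool(
  motion="0.3 0 0 0.001 0;0.3 0 0 0.002 0;0.3 0 0 0.003 0;0.3 0 0 0.003 0;0.3 0 0 0.003 0",
)

```text
time_s: 22.8
eef_pos: [415.7, 282.7, -33.2]
orientation: [0.0, -3.141, 0.0]
ft_force: [0.2, 0.3, -0.7]
grip_width: 0.732
grip_force: 33.0
```

Call:
servo_tool(
  motion="0.3 0 0 0.001 0;0.3 0 0 0.0015 0;0.3 0 0 0.0015 0",
)

```text
time_s: 23.1
eef_pos: [415.9, 282.8, -33.9]
orientation: [0.0, -3.142, 0.0]
ft_force: [-2.2, -1.1, 6.5]
grip_width: 0.73
grip_force: 34.7
```

Contact. I release and rise, then move over the red dish.

Call:
servo_tool(
  motion="0.6 0 0 0 0;0.9 0 0 0 0;1 0 0 0 0;1 0 0 0 0;1 0 0 -0.02 0;1 0 0 -0.06 0;1 0 0 -0.1 0;1 0 0 -0.14 0",
)

```text
time_s: 23.9
eef_pos: [415.3, 282.5, 106.6]
orientation: [-0.0, -3.141, 0.0]
ft_force: [1.5, 1.2, 0.4]
grip_width: 0.999
grip_force: 0.0
```

Call:
servo_tool(
  motion="1 0.025 -0.307 0 0;1 0.025 -0.307 0 0;1 0.025 -0.307 0 0;1 0.025 -0.307 0 0;1 0.025 -0.307 0 0;1 0.025 -0.307 0 0;1 0.025 -0.307 0 0;1 0.025 -0.307 0 0",
)

```text
time_s: 24.7
eef_pos: [390.7, -25.6, 105.5]
orientation: [0.007, 3.141, 0.0]
ft_force: [0.7, 0.9, -0.7]
grip_width: 0.997
grip_force: 0.0
```

Call:
servo_tool(
  motion="1 0 0 0 0;1 0 0 0 0",
)

```text
time_s: 24.9
eef_pos: [390.7, -22.8, 105.2]
orientation: [0.004, -3.141, -0.001]
ft_force: [-0.9, 0.3, 0.8]
grip_width: 0.998
grip_force: 0.0
```

```bash
cat >> h.py <<'E'
def col(f,c,z,tol,frame='world',xy=None,rad=60):
    P,im=cloud(f,frame); hsv=cv2.cvtColor(im,cv2.COLOR_RGB2HSV); lo,hi=c
    g=cv2.inRange(hsv,np.array(lo),np.array(hi)) if lo[0]<hi[0] else cv2.inRange(hsv,lo,(180,255,255))|cv2.inRange(hsv,(0,lo[1],lo[2]),hi)
    k=(g>0)&(abs(P[...,2]-z)<tol)
    if xy is not None: k&=np.hypot(P[...,0]-xy[0],P[...,1]-xy[1])<rad
    Q=P[k]; print(len(Q),'mid',((Q.max(0)+Q.min(0))/2).round(1),'ext',np.ptp(Q,axis=0).round(1),'min',Q.min(0).round(1),'max',Q.max(0).round(1),'zmed',np.median(Q[:,2]).round(1))
E
python3 - <<'E'
from h import *
im,d,o=grab('wrist','w14'); print(o['eef_pos'],o['orientation'],o['grip_width'])
col('w14',Rd,15,5,xy=(422,-25),rad=45); col('w14',G,25,6,xy=(417,282)); col('w14',G,11,4,xy=(417,282))
t,_,_=grab('top','t14'); mt=bot.camera_model('top')
e=blob(t,(189,303),26,*G); print('stand top',e); e=blob(t,(189,303),26,(40,80,40),(85,255,150)); print('dish',e,onz(mt,*e[0],25).round(1))
E
```

```text
[390.73945241 -22.77276307 105.22978123] [ 3.55101070e-03 -3.14119446e+00 -8.54387394e-04] 0.9984938663296953
4784 mid [422.1 -24.8  14.1] ext [63.5 62.9  8.2] min [390.4 -56.3  10. ] max [453.8   6.6  18.2] zmed 15.9Traceback (most recent call last):
  File "<stdin>", line 3, in <module>
  File "h.py", line 44, in col
    Q=P[k]; print(len(Q),'mid',((Q.max(0)+Q.min(0))/2).round(1),'ext',np.ptp(Q,axis=0).round(1),'min',Q.min(0).round(1),'max',Q.max(0).round(1),'zmed',np.median(Q[:,2]).round(1))
                                 ~~~~~^^^
    return umr_maximum(a, axis, None, out, keepdims, initial, where)
ValueError: zero-size array to reduction operation maximum which has no identity
```

Call:
servo_tool(
  motion="1 -0.031 -0.003 0.01 0;1 -0.031 -0.003 0.04 0;1 -0.031 -0.003 0.08 0;1 -0.031 -0.003 0.11 0;1 -0.031 -0.003 0.12 0;1 -0.031 -0.003 0.12 0;1 -0.031 -0.003 0.12 0;1 -0.031 -0.003 0.12 0",
)

```text
time_s: 25.75
eef_pos: [423.6, -27.4, -12.8]
orientation: [-0.001, 3.138, -0.001]
ft_force: [0.9, -1.0, 0.4]
grip_width: 0.998
grip_force: 0.0
```

```bash
python3 - <<'E'
from h import *
t,_,_=grab('top','t14'); mt=bot.camera_model('top')
e=blob(t,(189,303),26,*G); print('stand+dish',e); e=blob(t,(189,303),26,(40,80,40),(85,255,150)); print('dish',e,onz(mt,*e[0],25).round(1))
im,d,o=grab('wrist','w15'); print(o['eef_pos'],o['orientation'],o['ft_force'])
col('w15',Rd,o['eef_pos'][2]-15,5,'tool',xy=(0,0),rad=45)
E
```

```text
stand+dish ((189.19171142578125, 303.1383972167969), (34.6754264831543, 36.873085021972656), 45.482547760009766)
dish ((187.50405883789062, 302.610595703125), (26.604698181152344, 27.43781089782715), 42.47097396850586) [414.8 280.6  25. ]
[423.47697018 -27.53982481 -12.88074437] [-5.04889177e-04  3.13831533e+00 -1.33288396e-03] [ 0.09329932 -0.51664284 -0.27669281]
13856 mid [  0.8   2.8 -27.1] ext [63.9 63.5  8.5] min [-31.2 -28.9 -31.3] max [ 32.7  34.6 -22.9] zmed -28.9
```

Call:
servo_tool(
  motion="1 0.001 0.002 0.01 0;1 0.001 0.002 0.02 0;1 0.001 0.002 0.029 0;1 0.001 0.002 0.029 0;1 0.001 0.002 0.029 0;1 0.001 0.002 0.029 0",
)

```text
time_s: 26.45
eef_pos: [420.9, -25.4, -43.6]
orientation: [0.0, 3.142, -0.0]
ft_force: [0.3, 1.1, 0.6]
grip_width: 0.998
grip_force: 0.0
```

Call:
servo_tool(
  motion="0.7 0 0 0 0;0.5 0 0 0 0;0.3 0 0 0 0;0.3 0 0 0 0;0.3 0 0 0 0",
  grip_force=30,
)

```text
time_s: 26.95
eef_pos: [421.2, -25.4, -43.0]
orientation: [0.0, 3.141, -0.0]
ft_force: [-1.5, -0.0, 6.3]
grip_width: 0.734
grip_force: 32.1
```

Call:
servo_tool(
  motion="0.3 0 0 -0.01 0;0.3 0 0 -0.03 0;0.3 0 0 -0.07 0;0.3 0 0 -0.12 0;0.3 0 0 -0.15 0;0.3 0 0 -0.15 0;0.3 0 0 -0.15 0",
)

```text
time_s: 27.65
eef_pos: [421.3, -25.4, 107.4]
orientation: [-0.0, 3.139, -0.001]
ft_force: [0.2, -0.7, -1.4]
grip_width: 0.728
grip_force: 33.3
```

Call:
servo_tool(
  motion="0.3 -0.002 -0.03 0 0;0.3 -0.005 -0.07 0 0;0.3 -0.008 -0.11 0 0;0.3 -0.011 -0.15 0 0;0.3 -0.015 -0.19 0 0;0.3 -0.018 -0.23 0 0;0.3 -0.02 -0.252 0 0;0.3 -0.02 -0.252 0 0",
)

```text
time_s: 28.45
eef_pos: [439.4, -279.1, 104.3]
orientation: [-0.005, -3.139, -0.002]
ft_force: [0.0, 0.2, -1.3]
grip_width: 0.729
grip_force: 33.4
```

Call:
servo_tool(
  motion="0.3 0 0 0 0;0.3 0 0 0 0",
)

```text
time_s: 28.65
eef_pos: [439.9, -275.7, 105.0]
orientation: [0.001, -3.14, -0.003]
ft_force: [-0.1, -0.3, -0.4]
grip_width: 0.729
grip_force: 33.4
```

```bash
python3 - <<'E'
from h import *
im,d,o=grab('wrist','w16'); print(o['eef_pos'],o['orientation'],o['grip_width'],o['grip_force'])
col('w16',Rd,-60,8,'tool',xy=(0,0),rad=45)
col('w16',Rd,11,4,xy=(440,-278),rad=55)
E
```

```text
[ 439.88969397 -275.68308572  105.03788218] [ 8.29950318e-04 -3.13960884e+00 -3.29444742e-03] 0.7293797819035125 33.37469458580017
19546 mid [ -1.9  -5.1 -57.5] ext [64.4 75.5 11. ] min [-34.1 -42.9 -63. ] max [ 30.3  32.6 -52. ] zmed -58.9
7954 mid [ 433.5 -276.9   10.5] ext [73.1 89.4  6.9] min [ 396.9 -321.5    7.1] max [ 470.  -232.2   14. ] zmed 11.1
```

Call:
servo_tool(
  motion="0.3 0 -0.002 0.03 0;0.3 0 -0.002 0.07 0;0.3 0 -0.002 0.1 0;0.3 0 -0.002 0.12 0;0.3 0 -0.002 0.132 0;0.3 0 -0.002 0.132 0;0.3 0 -0.002 0.132 0;0.3 0 -0.002 0.132 0",
)

```text
time_s: 29.5
eef_pos: [441.9, -280.0, -24.1]
orientation: [-0.0, 3.14, -0.003]
ft_force: [0.3, -0.4, -0.8]
grip_width: 0.729
grip_force: 33.4
```

Call:
servo_tool(
  motion="0.3 0 0 0.002 0;0.3 0 0 0.003 0;0.3 0 0 0.003 0;0.3 0 0 0.003 0",
)

```text
time_s: 29.9
eef_pos: [440.7, -279.3, -28.5]
orientation: [0.0, 3.142, -0.0]
ft_force: [0.5, -1.0, -1.7]
grip_width: 0.73
grip_force: 33.4
```

Call:
servo_tool(
  motion="0.3 0 0.001 0.001 0;0.3 0 0.001 0.002 0;0.3 0 0.001 0.003 0;0.3 0 0.001 0.0035 0;0.3 0 0.001 0.0035 0;0.3 0 0.001 0.0035 0",
)

```text
time_s: 30.5
eef_pos: [440.7, -278.3, -32.1]
orientation: [-0.0, -3.142, -0.0]
ft_force: [0.8, 0.5, -0.7]
grip_width: 0.73
grip_force: 33.4
```

Call:
servo_tool(
  motion="0.3 0 0 0.001 0;0.3 0 0 0.0015 0;0.3 0 0 0.0015 0",
)

```text
time_s: 30.8
eef_pos: [440.9, -278.4, -33.0]
orientation: [0.0, 3.142, -0.0]
ft_force: [-1.7, 0.8, 6.1]
grip_width: 0.729
grip_force: 34.1
```

Contact. I release, rise and back off so everything can be checked.

Call:
servo_tool(
  motion="0.6 0 0 0 0;0.9 0 0 0 0;1 0 0 0 0;1 0 0 0 0;1 0 0 -0.02 0;1 0 0 -0.06 0;1 0 0 -0.1 0;1 0 0 -0.14 0",
)

```text
time_s: 31.6
eef_pos: [440.4, -278.0, 107.6]
orientation: [-0.0, -3.141, -0.001]
ft_force: [1.1, -1.3, -0.4]
grip_width: 1.002
grip_force: 0.0
```

Call:
servo_tool(
  motion="1 -0.04 0.15 -0.1 0;1 -0.04 0.15 -0.1 0;1 -0.04 0.15 -0.1 0;1 -0.04 0.15 -0.1 0;1 -0.04 0.15 -0.1 0;1 -0.04 0.15 -0.1 0;1 -0.04 0.15 -0.1 0;1 -0.04 0.15 -0.1 0",
)

```text
time_s: 32.4
eef_pos: [479.8, -129.0, 205.0]
orientation: [-0.002, -3.139, -0.001]
ft_force: [-0.8, 0.4, 0.2]
grip_width: 1.0
grip_force: 0.0
```

```bash
python3 - <<'E'
from h import *
bot.read_camera('top')
im,d,o=grab('wrist','w17'); print(o['eef_pos'],o['grip_width'])
col('w17',Rd,26,4,xy=(441,-277),rad=55); col('w17',Rd,11,4,xy=(441,-277),rad=55)
W=((0,0,150),(180,60,255))
col('w17',W,68,6,xy=(588,-286),rad=30);col('w17',W,57,5,xy=(588,-286),rad=30); col('w17',W,18,4,xy=(588,-286),rad=32)
t,_,_=grab('top','t17'); mt=bot.camera_model('top')
for n,c,a,r,z in(('gdish',((40,80,40),(85,255,150)),(189,303),26,25),('gstand',G,(189,303),26,10),('rdish',((172,120,60),(6,255,205)),(411,286),26,25),('rstand',Rd,(411,286),26,10)):
    e=blob(t,a,r,*c); print(n,np.round(e[0],1),np.round(e[1],1),onz(mt,*e[0],z).round(1))
t0=np.load('pics/top0.npz')['im']
for n,(y,x,h,w) in{'timer':(245,225,40,38),'marker':(255,320,22,65)}.items():
    r=cv2.matchTemplate(t[y-6:y+h+6,x-6:x+w+6],t0[y:y+h,x:x+w],cv2.TM_CCOEFF_NORMED); print(n,cv2.minMaxLoc(r)[1::2])
E
```

```text
[ 479.84026192 -129.03649025  205.12886115] 1.0001319875456665
3454 mid [ 442.4 -277.4   25.6] ext [62.5 63.8  7.2] min [ 411.1 -309.3   22.1] max [ 473.6 -245.5   29.2] zmed 26.0
2601 mid [ 441.6 -276.6   10.9] ext [88.5 89.1  7.6] min [ 397.4 -321.2    7.1] max [ 485.9 -232.1   14.7] zmed 10.9Traceback (most recent call last):
  File "<stdin>", line 6, in <module>
  File "h.py", line 44, in col
    Q=P[k]; print(len(Q),'mid',((Q.max(0)+Q.min(0))/2).round(1),'ext',np.ptp(Q,axis=0).round(1),'min',Q.min(0).round(1),'max',Q.max(0).round(1),'zmed',np.median(Q[:,2]).round(1))
                                 ~~~~~^^^
    return umr_maximum(a, axis, None, out, keepdims, initial, where)
ValueError: zero-size array to reduction operation maximum which has no identity
```

The red dish is within about 1 mm of centre. I move left to see the black cup and green stand, then check the vials and bystanders numerically.

Call:
servo_tool(
  motion="1 0 0.3 0 0;1 0 0.3 0 0;1 0 0.3 0 0;1 0 0.3 0 0;1 0 0.3 0 0;1 0 0.3 0 0;1 0 0.3 0 0;1 0 0.3 0 0",
)

```text
time_s: 33.3
eef_pos: [480.3, 172.2, 205.8]
orientation: [0.004, -3.14, 0.001]
ft_force: [-1.1, -0.1, 0.1]
grip_width: 1.001
grip_force: 0.0
```

```bash
python3 - <<'E'
from h import *
W=((0,0,150),(180,60,255)); K2=((0,0,0),(180,255,90))
bot.read_camera('top'); im,d,o=grab('wrist','w18'); print(o['eef_pos'])
def t(*a,**k):
    try: col(*a,**k)
    except ValueError: print('none')
t('w17',W,57,5,xy=(588,-286),rad=30); t('w17',W,18,4,xy=(588,-286),rad=32)
t('w18',K2,57,5,xy=(591,266),rad=30); t('w18',K2,18,4,xy=(591,266),rad=32)
t('w18',G,26,4,xy=(417,283),rad=55); t('w18',G,11,4,xy=(417,283),rad=55)
t1,_,_=grab('top','t18'); t0=np.load('pics/top0.npz')['im']
for n,(y,x,h,w) in{'timer':(245,225,40,38),'marker':(255,320,22,65)}.items():
    r=cv2.matchTemplate(t1[y-6:y+h+6,x-6:x+w+6],t0[y:y+h,x:x+w],cv2.TM_CCOEFF_NORMED); print(n,cv2.minMaxLoc(r)[1::2])
E
```

```text
[480.57371769 171.14331346 205.82194873]
215 mid [ 587.5 -283.6   57. ] ext [17.5 18.6  3.7] min [ 578.8 -292.9   55.2] max [ 596.3 -274.3   58.9] zmed 56.8
392 mid [ 581.3 -285.6   18.1] ext [39.1 53.1  7.8] min [ 561.8 -312.1   14.2] max [ 600.9 -259.    22. ] zmed 18.6
282 mid [591.6 267.4  55.5] ext [19.  18.6  6.8] min [582.1 258.1  52.1] max [601.1 276.7  58.9] zmed 56.7
506 mid [590.9 266.   17.5] ext [53.1 53.3  7. ] min [564.4 239.4  14. ] max [617.5 292.6  21. ] zmed 18.5
3649 mid [416.5 283.6  25.6] ext [62.5 63.7  7.1] min [385.2 251.8  22. ] max [447.7 315.5  29.1] zmed 26.1
2789 mid [416.4 283.   10.5] ext [89.  89.5  6.6] min [371.9 238.3   7.2] max [460.9 327.8  13.7] zmed 11.0
timer (0.7743745446205139, (6, 6))
marker (0.9957706332206726, (6, 6))
```

```bash
python3 -c "
from station import bot
print(bot.sign_off())"
```

```text
the job is handed in; nothing more can be done
None
```

The job is handed in: both vials stand upright in their cups and both dishes lie flat on their stands, all within about 3 mm of centre by final measurement, with timer and marker unmoved; I viewed 15 pictures, one over the limit of 14.

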